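# Square up the tilting stop post on a clamped pallet

### The arm

A 6-joint arm with a two-finger parallel gripper is mounted at the origin on a cart in front of the work surface, level with it; the furniture and walls round the work are solid. World frame = base frame: x ahead of the robot, y to its left, z up, the work surface at z = 0. Lengths are in m, angles in degrees, forces in N, time in s.
With the tool pointing down it reaches from about 0.325 to 0.9 m from the base axis. Payload 6.1 kg.
Tool frame: the origin (TCP) lies midway between the tips of the shut fingers; the grasp point (between the pads) lies 19 mm behind it (env.grip_point_offset is the distance from the TCP to the grasp point, in m); z points along the fingers, y is the line along which they close (so a half turn about z gives the same grasp; the last joint's range is limited). The gripper opens to 85 mm and grips with 20 to 120 N. Pads are 22 mm wide; open, the fingers measure 114 mm over their backs; the gripper's body (76 mm by 85 mm) begins 54 mm behind the grasp point. The pads swing forward as they close: fully open they stand 13 mm farther back than shut.
Start: joints at [59.238, 12.628, 87.462, -0, 79.91, -7.225], TCP at [0.25, 0.573, 0.231] pointing down, gripper open.
Joint ranges: [-170.65, 170.65], [-52.31, 119.04], [5.05, 147.46], [-71.25, 251.25], [11.57, 151.72], [-153.62, 153.62]. Speed limits (degrees/s): [147.25, 147.25, 172.46, 180, 180, 180].

### API

Orientations are given as a 3x3 rotation matrix whose columns are the frame's x, y, z axes.
In Python, from station import sensors, vision, ticket, env gives the robot as it stands.
- The arm moves only by the tool move_arm, never from a script. Its arguments are lists of equal length, an entry for each row: "claw": the finger opening in mm, from 0 to 85.4; "dp": the shift along the tool's x, y, z in units of 25 mm (1.0 is 25 mm), a list of three; "spin": the turn about the tool's z in degrees. In form: {"claw": [claw, ...], "dp": [[tx, ty, tz], ...], "spin": [spin, ...]}. A call has 1 to 12 rows; each row is the pose to reach, as a shift and turn from the pose commanded when the call began, along the tool's axes at that moment; what a row does not reach only later rows make up. A row lasts 1/12 s, in which the tool goes at most 41.7 mm and 7.16 degrees, less where a joint would pass 70% of its speed; a pose out of reach is approached as far as the arm can. A call with a gripper value outside its range is refused whole. The fingers move at their own pace and stop on an object; "force" is the grip in N (left out, the last holds). Time passes only in rows, so rows that repeat a pose let the fingers close. It gives the time, the measured TCP pose, the force, the opening and the grip force at its end, in the units of the state.
- sensors.sense(): the state, without advancing time (a new reading comes with each control period).
- vision.capture(name): name is "scene" or "top"; returns a dict with "color" (400x640x3 uint8, red, green, blue), "camera_matrix" (3x3 intrinsics, pixels), "camera_from_world" (4x4, takes a point from world to camera coordinates). Camera axes: x right, y down, z forward; pixel columns grow to the right and rows downward; lengths in m; the calibration is good to about 2 mm. A picture is of the moment at which its call begins. There is no depth.
- ticket.finish_job(): hands the job in; it is judged then, once.
The state is a dict: "clock": time; "joints": joint angles; "dq": joint speeds; "tau": joint torques, N m; "ee_pos": TCP position; "tcp_rot": TCP orientation; "ft_force": force on the tool from outside, world axes, zero at the start; "torque": the same for the moment, N m; "opening": opening from 0.0 (shut) to 1.0 (fully open); "gripper_force": force on a finger pad.
Only numpy, scipy, OpenCV 4.12 (cv2) and the standard library are available. Lean on these libraries where they do the work, as an engineer would, in place of code of your own. Each camera call takes 0.05 s, during which the arm holds its last target. There are 200 camera calls.

### The job

Turn the knurled clamp ring under the pallet clockwise by its upright knob until it stops at the locked mark (three lines), so that the ground plate is drawn down firmly. Then take the engineer's square by its blade, set its stock flat on the plate in line with the plate's long sides and press it into the corner against the middle of the leaning post, until the post is pushed upright, the stock sits flat on the plate and the blade lies flush along the post. Finish while still gripping the square and keeping it pressed against both plate and post with a steady push of a few newtons, so that the pivot bolt can be tightened; leave the other things on the table where they are.

Things in the scene. Friction and masses are not known exactly. Their poses are not given: they have to be found in the camera images.
- clamp_base: Fixed round steel foot of the pallet clamp, flange 156 mm across, 12 mm high. Origin on the clamp's upright axis at table height; x points along the plate's long sides, from the plate's open end towards the post, y to the left of that, z up.
- locked_mark (a point): Middle one of the three white lines (locked) on the flange's rim, 72 mm from the axis, 130 degrees clockwise from clamp_base's x seen from above. The one short line (open) lies 70 degrees clockwise from x.
- clamp_ring (a joint): Knurled ring, 120 mm across, captive on the base's axis 13 to 29 mm above the table. In rad: 0 with its arm at the open mark, growing clockwise seen from above, 1.05 at the hard stop with its arm over the middle line of the locked mark. Stays where left; takes about 4 N at the knob. From 0 to 1.05 it draws plate and post down 3 mm.
- ring_knob (a point): Point on the axis of the ring's upright black knob, 48 mm above the table. The knob is round, 16 mm thick, 90 mm from the ring's axis, and reaches from 16 to 63 mm above the table. Moves with the ring.
- ground_plate: Ground steel plate, 120 (x) x 84 (y) x 12 mm, centred on the clamp's axis. Origin at the centre of its underside, axes as clamp_base. Its upper face is 51 mm above the table with the ring open, 48 mm when locked.
- corner (a point): The corner to press into: on the plate's upper face, 24 mm in x from the plate's centre, y = 0, where the middle of the post's front face meets the plate when the post is upright. Axes as the plate.
- stop_post: Steel post, 24 (x) x 30 (y) mm, top 64 mm above the plate, between two lugs 34 mm high behind its front face. Origin on its pivot bolt (along y), 24 mm above the plate, 10 mm behind the front face; z along the post, x front to back. Leans 0.05 to 0.10 rad to -x at first; stays where pushed, about 6 N at the top tips it; its foot stops it 0.015 rad past upright.
- square: Steel engineer's square, 0.25 to 0.42 kg, on its stock. Origin at the outer heel, mid-thickness: the blade's outer working edge lies in x = 0, the stock's underside in z = 0. Stock: x -85 to 0 mm, 20 mm wide (y), 20 mm high. Blade: x -32 to 0 mm, 8 mm thick (y), up to z = 85 mm; grip it across its thickness 45 to 55 mm up, fingers behind x = -5 mm so that they miss the post.
- oil_bottle: Bystander, to be left alone: small squeeze oiler with a pointed spout, 43 mm across, 128 mm tall, standing. Origin at the centre of its underside.
- gauge_block: Bystander, to be left alone: ground steel setting block, 22 x 45 x 25 mm. Origin at the centre of its underside.
- tape_roll: Bystander, to be left alone: roll of adhesive tape lying flat, 88 mm across, 20 mm high. Origin at the centre of its underside.
- spanner: Bystander, to be left alone: combination spanner lying flat, 190 mm long, 6 mm high. Origin at the centre of its underside.
- caliper: Bystander, to be left alone: digital caliper lying flat, 220 mm long, 16 mm high. Origin at the centre of its underside.
- bearing: Bystander, to be left alone: small ball bearing lying flat, 22 mm across, 7 mm high. Origin at the centre of its underside.
- nut: Bystander, to be left alone: hexagon nut lying flat, 22 mm across, 10 mm high. Origin at the centre of its underside.
- cards: Bystander, to be left alone: banded stack of cards, 68 x 36 x 25 mm. Origin at the centre of its underside.

How it is judged (in metres and radians):
On the way, in this order (a step that is already met when the one before it is completed fails the run):
1. the clamp ring is turned to its locked stop, before the square is brought to the post (value of joint clamp_ring above 0.99 rad and distance between square and corner above 0.06 m), for 0.2 s.
2. the square, held in the fingers, is pressed into the corner: stock flat on the plate, blade flush on the upright post (value of joint clamp_ring above 0.99 rad and contact force between square and ground_plate_c0 above 1 N and contact force between square and stop_post above 1 N and contact force between the fingers and square above 3 N and angle between the z axis of each of square, stop_post and the z axis of ground_plate, either way round below 0.03 rad and angle between the z axis of stop_post and the z axis of square, either way round below 0.02 rad and angle between the x axis of square and the x axis of ground_plate, either way round below 0.07 rad and x of square in the frame of corner between -0.003 and 0.003 m and y of square in the frame of corner between -0.011 and 0.011 m and z of square in the frame of corner between -0.003 and 0.003 m), for 0.3 s.
At the end, for the whole second after the job is handed in: Ring within 0.06 rad of its stop; square held (over 3 N), pressing plate and post with over 1 N each; heel within 3 mm of the corner (11 mm sideways); square and post upright to 0.03 rad, parallel to each other to 0.02 rad, square in line to 0.07 rad; at rest (all of step 2 and linear speed of square below 0.02 m/s); the arm keeps its last pose, push and grip.
It fails at once if a bystander (oiler, gauge block, tape roll, spanner, caliper, bearing, nut or cards) is shifted by more than 30 mm (distance of any of oil_bottle, gauge_block, tape_roll, spanner, caliper, bearing, nut, cards from where it was at the start of the episode above 0.03 m).
It fails at once if the square is rammed against plate or post with over 60 N (contact force between square and ground_plate_c0 above 60 N or contact force between square and stop_post above 60 N).
It also fails if it takes over 58 s, if anything falls off the work surface, if the arm or the gripper's body presses on something with over 40 N, if the wrist force passes 120 N, or if a joint passes its speed limit or range.

## Working session

There is one attempt and no reset: what is moved stays moved. The work goes in short steps, Python scripts to look and compute and a tool call to move; the robot and the scene stay as the last step left them, time stands still between calls to the robot, and variables do not carry over. Pictures are saved under pics/ and viewed, at most 10 in all, crops included, and the job is handed in when it is done.

Besides the shell and the picture viewer there is one more tool, called after "Request:" by a JSON object that holds its "api" and its "payload". move_arm: Moves the arm, as the interface text tells. Its arguments: {"type":"object","properties":{"claw":{"type":"array","items":{"type":"number"}},"dp":{"type":"array","items":{"type":"array","items":{"type":"number"}}},"spin":{"type":"array","items":{"type":"number"}},"force":{"type":"number"}},"required":["claw","dp","spin"]}

```bash
mkdir -p pics; cat > h.py <<'E'
import numpy as np, cv2
from station import sensors, vision, ticket, env
def cap(n,f=None):
    d=vision.capture(n); 
    if f: cv2.imwrite('pics/'+f+'.png',cv2.cvtColor(d['color'],cv2.COLOR_RGB2BGR))
    return d
def ray(d,u,v):
    T=np.array(d['camera_from_world']);K=np.array(d['camera_matrix'])
    R=T[:3,:3];c=-R.T@T[:3,3]
    return c,R.T@np.linalg.inv(K)@np.array([u,v,1.])
def onz(d,u,v,z):
    c,r=ray(d,u,v); return c+r*(z-c[2])/r[2]
def proj(d,p):
    T=np.array(d['camera_from_world']);q=np.array(d['camera_matrix'])@(T[:3,:3]@np.array(p)+T[:3,3]);return q[:2]/q[2]
E
python3 - <<'E'
from h import *
import pickle
for n in('scene','top'):
    d=cap(n,n+'0'); pickle.dump(d,open(n+'0.pkl','wb')); print(n,ray(d,320,200))
s=sensors.sense();print(s)
E
```

```text
scene (array([-0.35940323, -0.73962484,  0.83730165]), array([ 0.63805776,  0.53160941, -0.55788129]))
top (array([0.42776689, 0.01309789, 1.29498073]), array([ 0.05079587,  0.00730773, -0.99879473]))
{'clock': 0.1, 'joints': array([ 5.92375074e+01,  1.26723854e+01,  8.75182138e+01,  6.45885911e-04,
        7.99125710e+01, -7.22367681e+00]), 'dq': array([ 0.03921345, -0.08833717, -0.14023534, -0.0749068 , -0.09564413,
       -0.06687899]), 'tau': array([ 1.33613594e-03, -4.98240995e+01, -3.90545762e+01, -1.18616617e-04,
        5.68914867e-03,  3.13974544e-05]), 'ee_pos': array([0.24930968, 0.57252284, 0.23029989]), 'tcp_rot': array([[-9.16788823e-01,  3.99371241e-01, -9.30538702e-04],
       [ 3.99372254e-01,  9.16787558e-01, -1.54162018e-03],
       [ 2.37427539e-04, -1.78497149e-03, -9.99998379e-01]]), 'ft_force': array([-0.63717626,  0.86271919,  0.95709581]), 'torque': array([-0.04634004, -0.0507473 , -0.03897081]), 'gripper_force': 0.0, 'opening': 1.001540356752892}
```

View pics/top0.png

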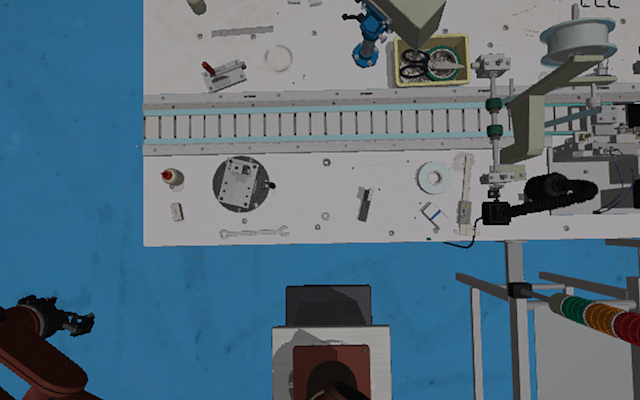

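View pics/scene0.png

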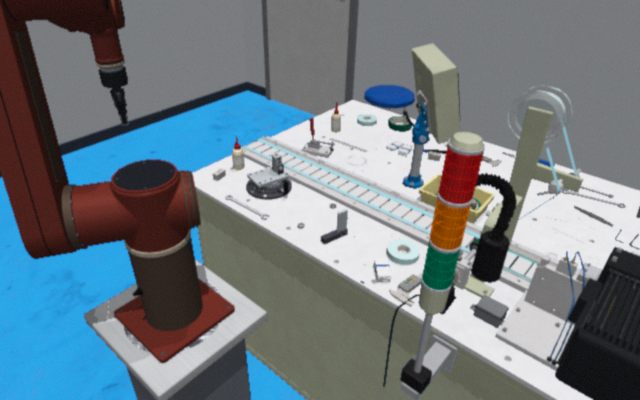

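The top view shows the clamp at about (241,184), its knob at (270,185), and the square at (364,204). The oiler is at (172,176), the block at (177,211) and the spanner at (253,233). Next I'll zoom in.

```bash
python3 - <<'E'
from h import *
a=cv2.imread('pics/top0.png');b=cv2.imread('pics/scene0.png')
f=lambda i,x,y,w,h,s:cv2.resize(i[y:y+h,x:x+w],None,fx=s,fy=s,interpolation=cv2.INTER_CUBIC)
t1=f(a,205,148,80,72,5);t2=f(a,335,170,70,60,5)  # 400x360,350x300
s1=f(b,240,145,80,60,5);s2=f(b,310,200,60,50,5)
im=np.zeros((600,800,3),np.uint8)
t1=t1[:300];im[:300,:400]=t1;im[:300,400:750]=t2;im[300:,:400]=s1;im[300:550,400:700]=s2
cv2.imwrite('pics/z0.png',im)
E
```

```text
(no output)
```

View pics/z0.png

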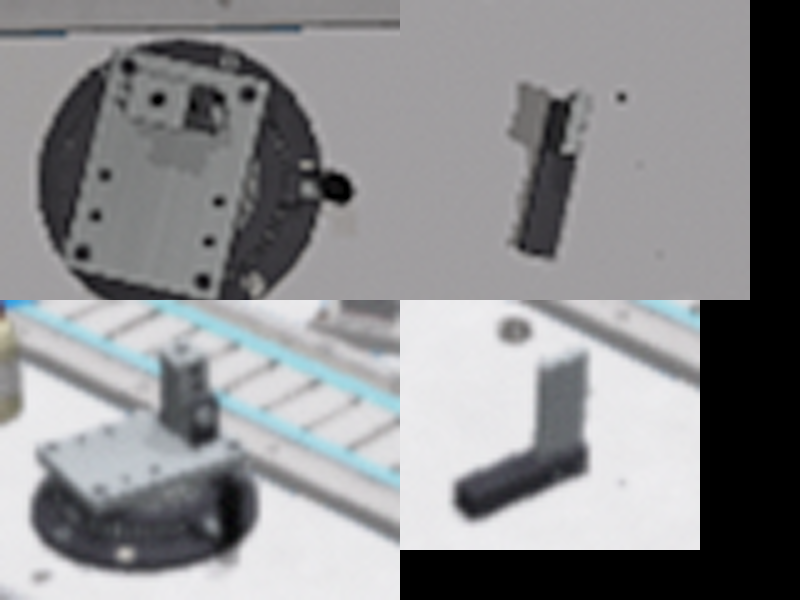

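Plate corners are at zoom coordinates ≈(118,52), (268,82) and (68,268), with the post at the far end. The flange rim runs from x=38 to 322, and the knob blob is at (337,187). The square's stock runs from (535,250) to (575,90) with the blade at the far end, so its heel points away from the robot. I'll fit these numerically.

```bash
python3 - <<'E'
from h import *
import pickle
d=pickle.load(open('top0.pkl','rb'));e=pickle.load(open('scene0.pkl','rb'))
g=cv2.cvtColor(d['color'],cv2.COLOR_RGB2GRAY)
np.set_printoptions(precision=4,suppress=True)
# flange: dark blob outline
m=(g[148:222,205:290]<110).astype(np.uint8)
cs,_=cv2.findContours(m,0,1);c=max(cs,key=cv2.contourArea)[:,0,:]+[205,148]
P=np.array([onz(d,u,v,.012)[:2] for u,v in c])
ctr=P.mean(0)
for _ in range(20):
    r=np.linalg.norm(P-ctr,axis=1);k=abs(r-.078)<.006
    if _<3:k=r>0.06
    A=np.c_[2*P[k],np.ones(k.sum())];x=np.linalg.lstsq(A,(P[k]**2).sum(1),rcond=None)[0];ctr=x[:2]
print('flange',ctr,np.sqrt(x[2]+ctr@ctr),k.sum(),len(c))
z=lambda x,y:onz(d,205+x/5-.4,148+y/5-.4,.051)[:2]
TL,TR,BL=z(118,52),z(268,82),z(68,268);R2=z(220,297)
print(TL,TR,BL,'w',np.linalg.norm(TL-TR),'l',np.linalg.norm(TL-BL),'yaw',[np.degrees(np.arctan2(*(a-b)[::-1])) for a,b in((TL,BL),(TR,R2))],np.degrees(np.arctan2(*(TL-TR)[::-1]))-90,'ctr',(TR+BL)/2)
for h in(.03,.063):print('knob',h,onz(d,205+337/5-.4,148+187/5-.4,h))
# square stock: dark blob
m=((g[170:230,335:405]<85)).astype(np.uint8)
cs,_=cv2.findContours(m,0,1);
for c in cs:
  if cv2.contourArea(c)>20:
    r=cv2.minAreaRect(c);b=cv2.boxPoints(r)+[335,170];Q=np.array([onz(d,u,v,.02)[:2] for u,v in b]);print('sq',Q,Q.mean(0),np.linalg.norm(Q[0]-Q[1]),np.linalg.norm(Q[1]-Q[2]))
    for a,b2 in((0,1),(1,2)):print(np.degrees(np.arctan2(*(Q[b2]-Q[a])[::-1])))
zz=lambda x,y,h:onz(d,335+(x-400)/5-.4,170+y/5-.4,h)[:2]
print('blade top ends',zz(582,92,.085),zz(570,155,.085))
ee=lambda x,y:(310+(x-400)/5-.4,200+(y-300)/5-.4)
for p in((537,361),(588,351)):
  print('blade top scene',onz(e,*ee(*p),.085))
for p in((455,486),(472,518)):print('stock end scene', onz(e,*ee(*p),.02 if p[1]<500 else 0))
for n,p in dict(bottle=(172,177),gauge=(177,211),nut1=(325,216),brg=(326,161),tape=(433,178),cards=(432,214)).items():print(n,onz(d,*p,.02)[:2])
E
```

```text
flange [0.5414 0.2366] 0.07580888121198269 122 254
[0.6073 0.2633] [0.5896 0.1838] [0.4932 0.2909] w 0.0814905991967492 l 0.11740645429643304 yaw [np.float64(-13.579064465144334), np.float64(-13.302953932366735)] -12.55701104587773 ctr [0.5414 0.2373]
knob 0.03 [0.5349 0.1503 0.03  ]
knob 0.063 [0.5321 0.1467 0.063 ]
sq [[ 0.4389 -0.0774]
 [ 0.5225 -0.098 ]
 [ 0.5175 -0.1183]
 [ 0.434  -0.0977]] [ 0.4782 -0.0979] 0.08607425544711764 0.020934041567945243
-13.86024831470078
-103.77250951489408
blade top ends [ 0.5174 -0.1088] [ 0.4853 -0.1018]
blade top scene [ 0.4879 -0.0972  0.085 ]
blade top scene [ 0.5151 -0.1125  0.085 ]
stock end scene [ 0.4338 -0.0842  0.02  ]
stock end scene [ 0.4375 -0.0945  0.    ]
bottle [0.5632 0.4235]
gauge [0.4705 0.4101]
nut1 [0.4493 0.0098]
brg [0.5978 0.0042]
tape [ 0.5457 -0.2819]
cards [ 0.4492 -0.2762]
```

Request:
{"api": "move_arm", "payload": {"claw": [50,50,50,50,50,50,50,50,50,50,50,50], "dp": [[-1.2,-0.8,0],[-2.7,-1.7,0.2],[-4.2,-2.7,0.4],[-5.7,-3.7,0.7],[-7.2,-4.6,1.0],[-8.7,-5.6,1.2],[-10.2,-6.5,1.4],[-11.7,-7.5,1.6],[-13.2,-8.5,1.8],[-14.7,-9.4,2],[-16.2,-10.4,2],[-17.2,-11,2]], "spin": [6,13,20,27,34,41,48,55,62,69,76,80], "force": 40}}

```text
clock: 1.1
ee_pos: [0.5233, 0.1629, 0.1809]
tcp_rot: [[0.24, 0.971, -0.001], [0.971, -0.24, -0.0], [-0.0, -0.001, -1.0]]
ft_force: [0.2, 0.4, 0.3]
opening: 0.583
gripper_force: 0.0
```

Request:
{"api": "move_arm", "payload": {"claw": [50,50,50,50,50,50,50,50], "dp": [[0,0,0],[0,0,0.8],[0,0,2],[0,0,3.2],[0,0,4.4],[0,0,5.4],[0,0,6],[0,0,6]], "spin": [0,0,0,0,0,0,0,0]}}

```text
clock: 1.77
ee_pos: [0.5192, 0.1645, 0.0272]
tcp_rot: [[0.234, 0.972, -0.008], [0.972, -0.234, -0.001], [-0.003, -0.008, -1.0]]
ft_force: [0.2, 0.9, -0.6]
opening: 0.583
gripper_force: 0.0
```

Request:
{"api": "move_arm", "payload": {"claw": [5,5,5,5,5], "dp": [[0,0,0],[0,0,0],[0,0,0],[0,0,0],[0,0,0]], "spin": [0,0,0,0,0], "force": 40}}

```text
clock: 2.18
ee_pos: [0.5265, 0.1675, 0.0348]
tcp_rot: [[0.235, 0.972, 0.008], [0.972, -0.235, 0.005], [0.006, 0.006, -1.0]]
ft_force: [7.0, 9.7, -2.3]
opening: 0.06
gripper_force: 6.6
```

The arm stopped about 20 mm short in the plane because the row limits cut the move, so the fingers shut beside the knob. I'll open, look, and redo it.

Request:
{"api": "move_arm", "payload": {"claw": [50,50,50,50,50], "dp": [[0,0,0],[0,0,0],[0,0,-1.4],[0,0,-2.4],[0,0,-2.4]], "spin": [0,0,0,0,0]}}

```text
clock: 2.6
ee_pos: [0.5271, 0.1656, 0.0982]
tcp_rot: [[0.234, 0.972, 0.009], [0.972, -0.234, 0.001], [0.003, 0.009, -1.0]]
ft_force: [1.3, -0.0, 0.5]
opening: 0.583
gripper_force: 0.0
```

```bash
python3 - <<'E'
from h import *
d=cap('top');e=cap('scene')
f=lambda i,x,y,w,h,s:cv2.resize(i[y:y+h,x:x+w],None,fx=s,fy=s,interpolation=cv2.INTER_CUBIC)
cv2.imwrite('pics/z1.png',cv2.cvtColor(np.hstack([f(d['color'],205,140,80,100,5),f(e['color'],240,125,80,100,5)]),cv2.COLOR_RGB2BGR))
s=sensors.sense();print(s['ee_pos'],s['tcp_rot'],s['joints'],s['ft_force'])
E
```

```text
[0.52449865 0.16507555 0.09397134] [[ 2.34113249e-01  9.72201835e-01  3.81813218e-03]
 [ 9.72208371e-01 -2.34116735e-01  4.86763319e-04]
 [ 1.36712083e-03  3.59806232e-03 -9.99992592e-01]] [ 9.25677747e+00  1.03840722e+01  1.05725518e+02 -8.55087041e-03
  6.36700096e+01  2.28000668e+01] [-0.73684819 -0.01152891 -0.74262557]
```

View pics/z1.png

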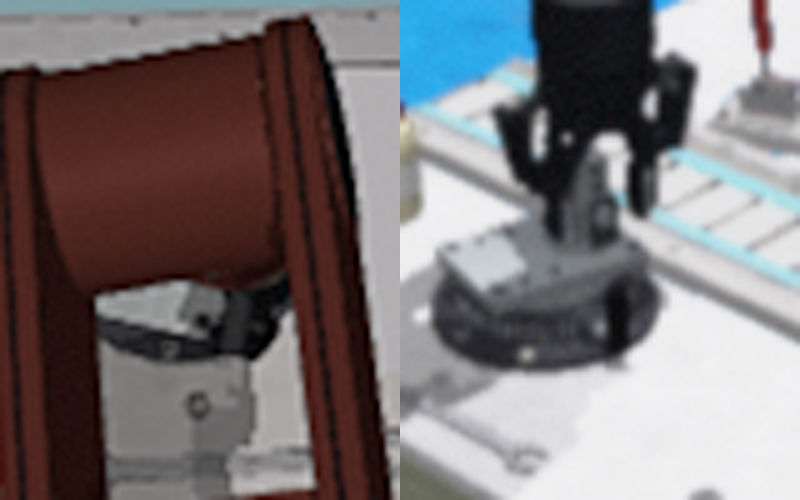

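```bash
python3 - <<'E'
from h import *
e=cap('scene')
s=sensors.sense();t=s['ee_pos'];print(t)
z=lambda p:(((proj(e,p)-[240,125])*5)+[402,2]).round()
print('tcp',z(t),'tips',z(t+.032*s['tcp_rot'][:,1]),z(t-.032*s['tcp_rot'][:,1]))
a=np.radians(-13.4);c=np.array([.5414,.237,0])
print('post top', z(c+[.036*np.cos(a),.036*np.sin(a),.115]))
for q in(0,.2,.4,1.05):
  b=a-np.radians(70)-q; k=c+[.09*np.cos(b),.09*np.sin(b),.04];print(q,k,z(k))
E
```

```text
[0.52327806 0.16487342 0.0924152 ]
tcp [601. 242.] tips [643. 228.] [558. 257.]
post top [588. 149.]
0 [0.55174434 0.14759645 0.04      ] [653. 304.]
0.2 [0.5337764  0.14732347 0.04      ] [634. 315.]
0.4 [0.51611239 0.1506256  0.04      ] [611. 324.]
1.05 [0.46899633 0.18354246 0.04      ] [523. 335.]
```

Request:
{"api": "move_arm", "payload": {"claw": [50,50,50,50,50,50,50,50,50], "dp": [[-0.4,0.1,0],[-0.7,0.1,0],[-0.7,0.1,0],[-0.7,0.1,0.5],[-0.7,0.1,1.2],[-0.7,0.1,1.9],[-0.7,0.1,2.4],[-0.7,0.1,2.5],[-0.7,0.1,2.5]], "spin": [0,0,0,0,0,0,0,0,0]}}

```text
clock: 3.5
ee_pos: [0.5201, 0.1472, 0.0274]
tcp_rot: [[0.234, 0.972, -0.003], [0.972, -0.234, -0.0], [-0.001, -0.003, -1.0]]
ft_force: [0.4, -0.6, 0.9]
opening: 0.586
gripper_force: 0.0
```

Request:
{"api": "move_arm", "payload": {"claw": [5,5,5,5,5,5], "dp": [[0,0,0],[0,0,0],[0,0,0],[0,0,0],[0,0,0],[0,0,0]], "spin": [0,0,0,0,0,0], "force": 40}}

```text
clock: 4.0
ee_pos: [0.5223, 0.1476, 0.0304]
tcp_rot: [[0.234, 0.972, 0.002], [0.972, -0.234, 0.0], [0.001, 0.002, -1.0]]
ft_force: [-1.1, -0.0, 6.0]
opening: 0.173
gripper_force: 39.1
```

```bash
python3 - <<'E'
from h import *
s=sensors.sense();t=s['ee_pos'];R=s['tcp_rot'];c=np.array([.5414,.2368]);v=t[:2]-c;th=np.degrees(np.arctan2(v[1],v[0]));r=np.hypot(*v);print(t,th,r)
for a in list(np.arange(th,-142,-4))+[-143,-145,-147]:
  p=c+r*np.array([np.cos(np.radians(a)),np.sin(np.radians(a))]);w=np.r_[p-t[:2],0];print(round(a,1),(R.T@w/.025).round(2))
E
```

```text
[0.52233456 0.14755597 0.030379  ] -102.05898133195923 0.09125780678176508
-102.1 [0. 0. 0.]
-106.1 [ 0.   -0.25 -0.  ]
-110.1 [ 0.02 -0.51 -0.  ]
-114.1 [ 0.06 -0.76 -0.  ]
-118.1 [ 0.12 -1.01 -0.  ]
-122.1 [ 0.19 -1.25 -0.  ]
-126.1 [ 0.28 -1.49 -0.  ]
-130.1 [ 0.38 -1.72 -0.  ]
-134.1 [ 0.5  -1.95 -0.  ]
-138.1 [ 0.64 -2.16 -0.  ]
-143 [ 0.83 -2.41 -0.  ]
-145 [ 0.91 -2.51 -0.  ]
-147 [ 1.   -2.61 -0.  ]
```

Request:
{"api": "move_arm", "payload": {"claw": [5,5,5,5,5,5,5,5,5,5,5,5], "dp": [[0,-0.12,0],[0,-0.25,0],[0.02,-0.5,0],[0.06,-0.76,0],[0.12,-1.0,0],[0.19,-1.25,0],[0.28,-1.5,0],[0.38,-1.72,0],[0.5,-1.95,0],[0.64,-2.16,0],[0.74,-2.29,0],[0.83,-2.41,0]], "spin": [0,2,4,6,8,10,12,14,16,18,20,20]}}

```text
clock: 5.0
ee_pos: [0.469, 0.1805, 0.0303]
tcp_rot: [[0.554, 0.832, 0.003], [0.832, -0.554, -0.002], [-0.0, 0.003, -1.0]]
ft_force: [1.0, -8.0, 6.9]
opening: 0.176
gripper_force: 40.1
```

Request:
{"api": "move_arm", "payload": {"claw": [5,5,5], "dp": [[0,0,0],[0,0,0],[0,0,0]], "spin": [0,0,0]}}

```text
clock: 5.25
ee_pos: [0.4686, 0.1809, 0.0303]
tcp_rot: [[0.553, 0.833, 0.002], [0.833, -0.553, -0.001], [0.0, 0.002, -1.0]]
ft_force: [-0.8, -4.3, 7.2]
opening: 0.174
gripper_force: 40.2
```

```bash
python3 - <<'E'
from h import *
s=sensors.sense();t=s['ee_pos'];R=s['tcp_rot'];c=np.array([.5414,.2368]);v=t[:2]-c;th=np.degrees(np.arctan2(v[1],v[0]));r=np.hypot(*v);print(t,th,r,s['ft_force'],s['opening'])
e=cap('scene')
for a in(-143,-145,-147,-149): print(a,(R.T@np.r_[c+r*np.array([np.cos(np.radians(a)),np.sin(np.radians(a))])-t[:2],0]/.025).round(2))
E
```

```text
[0.46862009 0.18088904 0.03025311] -142.46782230912572 0.09177663431480527 [-0.81239796 -4.26367125  7.18724696] 0.17376214966961404
-143 [ 0.01 -0.03 -0.  ]
-145 [ 0.06 -0.15 -0.  ]
-147 [ 0.1  -0.27 -0.  ]
-149 [ 0.16 -0.39 -0.  ]
```

Continue until the stop shows in the force.

Request:
{"api": "move_arm", "payload": {"claw": [5,5,5,5], "dp": [[0.03,-0.08,0],[0.06,-0.15,0],[0.06,-0.15,0],[0.06,-0.15,0]], "spin": [0,0,0,0]}}

```text
clock: 5.63
ee_pos: [0.4667, 0.1832, 0.0302]
tcp_rot: [[0.553, 0.833, 0.002], [0.833, -0.553, -0.003], [-0.001, 0.003, -1.0]]
ft_force: [0.3, -10.1, 7.2]
opening: 0.179
gripper_force: 40.2
```

Request:
{"api": "move_arm", "payload": {"claw": [5,5,5,5], "dp": [[0.02,-0.06,0],[0.04,-0.12,0],[0.04,-0.12,0],[0.04,-0.12,0]], "spin": [0,0,0,0]}}

```text
clock: 5.97
ee_pos: [0.4666, 0.1833, 0.0303]
tcp_rot: [[0.553, 0.833, 0.006], [0.833, -0.553, -0.006], [-0.002, 0.008, -1.0]]
ft_force: [7.7, -21.5, 2.2]
opening: 0.174
gripper_force: 40.3
```

The knob met the stop: it no longer moves and the push is 22 N. Release it and lift.

Request:
{"api": "move_arm", "payload": {"claw": [40,40,40,40,40,40,40,40,40], "dp": [[0,0,0],[0,0,0],[0,0,0],[0,0,-0.8],[0,0,-2],[0,0,-3.4],[0,0,-4.8],[0,0,-5.8],[0,0,-6]], "spin": [0,0,0,0,0,0,0,0,0]}}

```text
clock: 6.72
ee_pos: [0.4661, 0.1887, 0.1847]
tcp_rot: [[0.552, 0.834, 0.008], [0.834, -0.552, 0.002], [0.006, 0.006, -1.0]]
ft_force: [1.0, 0.6, 1.2]
opening: 0.469
gripper_force: 0.0
```

```bash
python3 - <<'E'
from h import *
e=cap('scene')
f=lambda i,x,y,w,h,s:cv2.resize(i[y:y+h,x:x+w],None,fx=s,fy=s,interpolation=cv2.INTER_CUBIC)
cv2.imwrite('pics/z2.png',cv2.cvtColor(f(e['color'],230,120,100,100,6),cv2.COLOR_RGB2BGR))
s=sensors.sense();t=s['ee_pos'];R=s['tcp_rot'];print(t,R,s['joints'])
print(np.degrees(np.arctan2(R[1,1],R[0,1])))
E
```

```text
[0.46556141 0.18854887 0.18331428] [[ 0.55170796  0.83401011  0.00674243]
 [ 0.83402048 -0.55173021  0.0019031 ]
 [ 0.0053072   0.00457337 -0.99997546]] [ 1.30319270e+01 -2.33538702e+00  1.08762945e+02  1.99754626e-02
  7.31714886e+01  4.65117054e+01]
-33.48618991879071
```

View pics/z2.png

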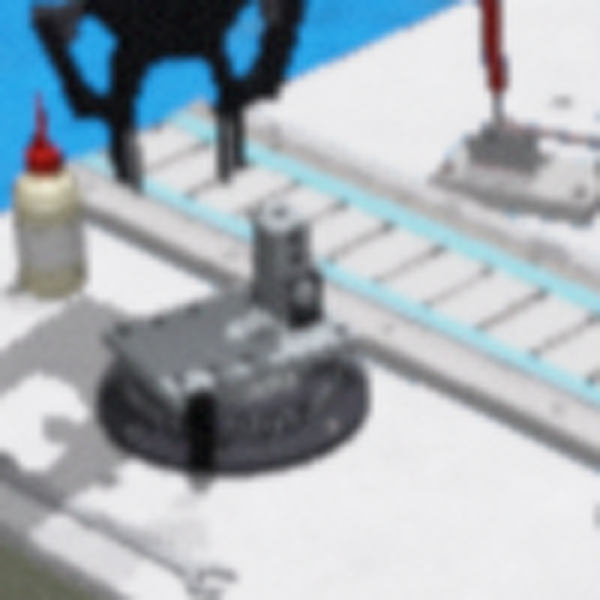

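The knob now stands over the locked mark and everything else is undisturbed. Next, the square.

Request:
{"api": "move_arm", "payload": {"claw": [45,45,45,45,45,45,45,45,45,45,45,45], "dp": [[-0.6,0.5,0],[-1.5,1.3,0],[-2.4,2.1,0],[-3.4,2.9,0],[-4.4,3.7,0],[-5.3,4.5,0],[-6.2,5.3,0],[-7.1,6.1,0],[-8,6.9,0],[-8.6,7.4,0],[-8.9,7.7,0],[-8.9,7.7,0]], "spin": [6,12,18.5,25,31.5,38,44.5,51,57.5,64,70.4,70.4]}}

```text
clock: 7.77
ee_pos: [0.5002, -0.1058, 0.1772]
tcp_rot: [[0.969, -0.247, -0.003], [-0.247, -0.969, 0.001], [-0.003, 0.0, -1.0]]
ft_force: [0.3, 0.4, -0.8]
opening: 0.526
gripper_force: 0.0
```

Request:
{"api": "move_arm", "payload": {"claw": [45,45,45], "dp": [[0,0,0.5],[0,0,1],[0,0,1]], "spin": [0,0,0]}}

```text
clock: 8.02
ee_pos: [0.4984, -0.1023, 0.1498]
tcp_rot: [[0.971, -0.238, -0.006], [-0.237, -0.971, 0.003], [-0.007, -0.001, -1.0]]
ft_force: [-0.5, 0.4, -1.1]
opening: 0.524
gripper_force: 0.0
```

```bash
python3 - <<'E'
from h import *
e=cap('scene')
f=lambda i,x,y,w,h,s:cv2.resize(i[y:y+h,x:x+w],None,fx=s,fy=s,interpolation=cv2.INTER_CUBIC)
cv2.imwrite('pics/z3.png',cv2.cvtColor(f(e['color'],300,160,80,100,6),cv2.COLOR_RGB2BGR))
s=sensors.sense();t=s['ee_pos'];R=s['tcp_rot'];print(t,R,s['joints'])
print(np.degrees(np.arctan2(R[1,1],R[0,1])),R.T@(np.array([.5025,-.1037,.032])-t)/.025)
E
```

```text
[ 0.49896608 -0.10251552  0.15109857] [[ 9.71294828e-01 -2.37822004e-01 -5.20107709e-03]
 [-2.37813652e-01 -9.71308356e-01  2.17839810e-03]
 [-5.56992064e-03 -8.78979677e-04 -9.99984102e-01]] [-2.04948909e+01  1.24031197e+00  1.08880393e+02  1.33659697e-02
  7.02021345e+01  8.32584406e+01]
-103.75803428377814 [0.17510125 0.01658937 4.7630287 ]
```

View pics/z3.png

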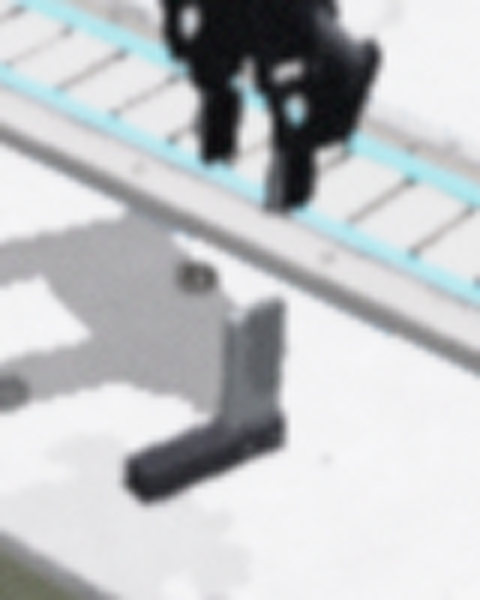

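The square stands free below the open fingers, blade at the far end and centred between them. Descend and grip.

Request:
{"api": "move_arm", "payload": {"claw": [45,45,45,45,45,45,45,45,45], "dp": [[0.2,0,0.3],[0.2,0,1],[0.2,0,2],[0.2,0,3],[0.2,0,3.8],[0.2,0,4.4],[0.2,0,4.7],[0.2,0,4.7],[0.2,0,4.7]], "spin": [0,0,0,0,0,0,0,0,0]}}

```text
clock: 8.82
ee_pos: [0.5063, -0.1054, 0.0369]
tcp_rot: [[0.971, -0.24, 0.0], [-0.24, -0.971, -0.0], [0.0, 0.0, -1.0]]
ft_force: [-0.1, 0.5, 1.7]
opening: 0.526
gripper_force: 0.0
```

Request:
{"api": "move_arm", "payload": {"claw": [0,0,0,0,0,0,0], "dp": [[0,0,0],[0,0,0],[0,0,0],[0,0,0],[0,0,0],[0,0,0],[0,0,0]], "spin": [0,0,0,0,0,0,0], "force": 60}}

```text
clock: 9.4
ee_pos: [0.5068, -0.1059, 0.0379]
tcp_rot: [[0.971, -0.241, 0.002], [-0.241, -0.971, -0.001], [0.002, 0.0, -1.0]]
ft_force: [0.2, 0.4, 7.1]
opening: 0.085
gripper_force: 60.8
```

```bash
python3 - <<'E'
from h import *
d=cap('top');e=cap('scene')
f=lambda i,x,y,w,h,s:cv2.resize(i[y:y+h,x:x+w],None,fx=s,fy=s,interpolation=cv2.INTER_CUBIC)
cv2.imwrite('pics/z4.png',cv2.cvtColor(f(e['color'],300,170,80,80,7),cv2.COLOR_RGB2BGR))
s=sensors.sense();t=s['ee_pos'];print(t,s['tcp_rot'],s['ft_force'],s['opening'],s['gripper_force'])
E
```

```text
[ 0.50682258 -0.10592386  0.03786852] [[ 9.70553271e-01 -2.40879327e-01  1.87023213e-03]
 [-2.40878462e-01 -9.70555051e-01 -6.78062768e-04]
 [ 1.97849454e-03  2.07597399e-04 -9.99998021e-01]] [-1.35037801  0.47056202  5.58752233] 0.0885107325571338 60.76738715171814
```

View pics/z4.png

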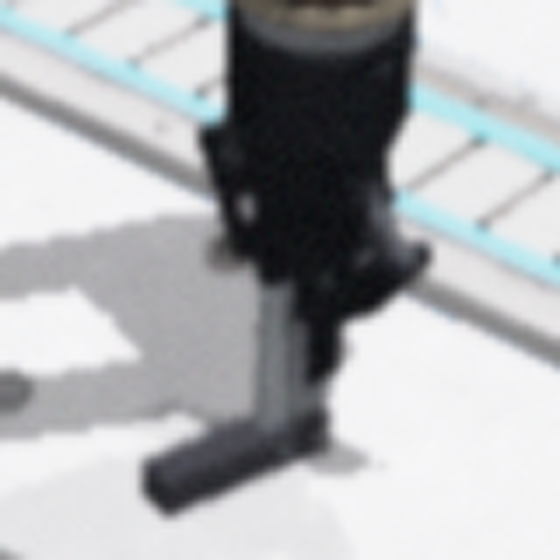

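The grip holds, but it sits too near the blade's working edge and a little high. Regrip slightly back and lower.

Request:
{"api": "move_arm", "payload": {"claw": [25,25,25,25,25,25,25], "dp": [[0,0,0],[0,0,0],[0,0,0],[-0.1,0,0.1],[-0.3,0,0.2],[-0.3,0,0.2],[-0.3,0,0.2]], "spin": [0,0,0,0,0,0,0]}}

```text
clock: 10.08
ee_pos: [0.4978, -0.1034, 0.0312]
tcp_rot: [[0.971, -0.241, -0.001], [-0.241, -0.971, 0.0], [-0.001, -0.0, -1.0]]
ft_force: [-0.5, -0.4, 0.2]
opening: 0.293
gripper_force: 0.0
```

Request:
{"api": "move_arm", "payload": {"claw": [0,0,0,0,0,0], "dp": [[0,0,0],[0,0,0],[0,0,0],[0,0,0],[0,0,0],[0,0,0]], "spin": [0,0,0,0,0,0], "force": 60}}

```text
clock: 10.58
ee_pos: [0.4988, -0.1039, 0.0319]
tcp_rot: [[0.971, -0.241, 0.0], [-0.241, -0.971, -0.0], [0.0, 0.0, -1.0]]
ft_force: [0.3, -1.2, 0.6]
opening: 0.089
gripper_force: 58.7
```

```bash
python3 - <<'E'
from h import *
s=sensors.sense();t=s['ee_pos'];print(t,s['tcp_rot'],s['ft_force'],s['opening'],s['gripper_force'])
h=np.array([.520,-.108,0]);print('tcp in square x', (t-h)@np.array([.971,-.24,0]))
E
```

```text
[ 0.4988283  -0.10386462  0.03185381] [[ 9.70563447e-01 -2.40845327e-01  3.50504965e-04]
 [-2.40845268e-01 -9.70563504e-01 -2.03986762e-04]
 [ 3.89316585e-04  1.13564633e-04 -9.99999918e-01]] [ 0.3354164  -1.19640659  0.55448254] 0.08913826544259676 58.66331219673157
tcp in square x -0.021550209572669617
```

Request:
{"api": "move_arm", "payload": {"claw": [0,0,0,0,0,0,0,0,0,0,0,0], "dp": [[0,0,-0.2],[0,0,-0.8],[0,0,-1.6],[0,0,-2.5],[-0.1,-0.3,-3.4],[-0.2,-1,-4],[-0.4,-1.8,-4],[-0.6,-2.7,-4],[-0.7,-3.6,-4],[-0.8,-4.6,-4],[-1,-5.6,-4],[-1.2,-6.6,-4]], "spin": [0,0,0,0,0,0,0,0,0,0,0,0], "force": 80}}

```text
clock: 11.58
ee_pos: [0.5086, 0.0648, 0.1314]
tcp_rot: [[0.971, -0.241, -0.001], [-0.241, -0.971, 0.0], [-0.001, 0.0, -1.0]]
ft_force: [-0.6, 0.0, -3.3]
opening: 0.082
gripper_force: 78.0
```

Request:
{"api": "move_arm", "payload": {"claw": [0,0,0,0,0,0,0,0,0,0], "dp": [[-0.2,-0.9,0],[-0.3,-1.8,0],[-0.5,-2.7,0],[-0.6,-3.6,0],[-0.8,-4.5,0],[-0.9,-5.3,0],[-1,-6,0],[-1.1,-6.6,0],[-1.1,-6.9,0],[-1.1,-7,0]], "spin": [0,0,0,0,0,0,-0.2,-0.4,-0.5,-0.5]}}

```text
clock: 12.42
ee_pos: [0.5243, 0.241, 0.1313]
tcp_rot: [[0.973, -0.231, -0.001], [-0.231, -0.973, -0.0], [-0.001, 0.0, -1.0]]
ft_force: [-0.4, 0.2, -2.9]
opening: 0.085
gripper_force: 78.2
```

```bash
python3 - <<'E'
from h import *
e=cap('scene');cap('top');cap('top')
f=lambda i,x,y,w,h,s:cv2.resize(i[y:y+h,x:x+w],None,fx=s,fy=s,interpolation=cv2.INTER_CUBIC)
cv2.imwrite('pics/z5.png',cv2.cvtColor(f(e['color'],230,110,100,100,6),cv2.COLOR_RGB2BGR))
s=sensors.sense();t=s['ee_pos'];R=s['tcp_rot'];print(t,R,s['ft_force'],s['opening'],s['gripper_force'],s['joints'])
print(R.T@(np.array([.5244,.2412,.132])-t)/.025)
E
```

```text
[0.52446749 0.23942504 0.13138922] [[ 9.72594540e-01 -2.32506276e-01 -8.31587975e-04]
 [-2.32506869e-01 -9.72594499e-01 -7.04361026e-04]
 [-6.45029530e-04  8.78407605e-04 -9.99999406e-01]] [-0.79293261 -0.145469   -2.82666971] 0.08158176888143473 78.16197752952576 [ 1.67161328e+01  1.13566255e+01  1.00127657e+02 -2.67991930e-02
  6.85729607e+01  1.20170629e+02]
[-0.01914881 -0.06840359 -0.02447902]
```

View pics/z5.png

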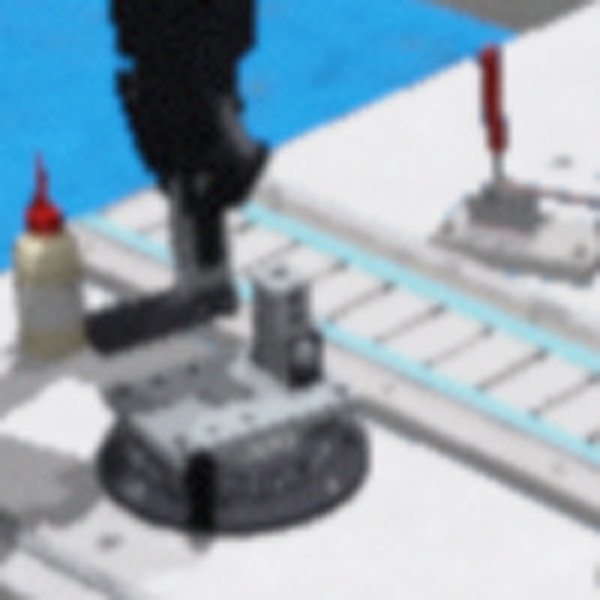

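The square is held level above the plate, clear of the post. Lower it to just above the plate, then feel for contact.

Request:
{"api": "move_arm", "payload": {"claw": [0,0,0,0,0,0,0], "dp": [[0,-0.05,0.2],[0,-0.05,0.6],[0,-0.05,1.1],[0,-0.05,1.5],[0,-0.05,1.75],[0,-0.05,1.85],[0,-0.05,1.85]], "spin": [0,0,0,0,0,0,0]}}

```text
clock: 13.15
ee_pos: [0.5241, 0.2409, 0.084]
tcp_rot: [[0.973, -0.233, -0.002], [-0.233, -0.973, -0.001], [-0.002, 0.001, -1.0]]
ft_force: [-1.0, 0.2, -3.7]
opening: 0.082
gripper_force: 78.2
```

Request:
{"api": "move_arm", "payload": {"claw": [0,0,0,0,0], "dp": [[0,0,0.05],[0,0,0.1],[0,0,0.15],[0,0,0.2],[0,0,0.2]], "spin": [0,0,0,0,0]}}

```text
clock: 13.57
ee_pos: [0.525, 0.2414, 0.0805]
tcp_rot: [[0.973, -0.232, 0.0], [-0.232, -0.973, 0.0], [0.0, -0.0, -1.0]]
ft_force: [0.5, -0.3, -3.5]
opening: 0.079
gripper_force: 78.2
```

Request:
{"api": "move_arm", "payload": {"claw": [0,0,0,0], "dp": [[0,0,0.03],[0,0,0.05],[0,0,0.05],[0,0,0.05]], "spin": [0,0,0,0]}}

```text
clock: 13.9
ee_pos: [0.5254, 0.2414, 0.0799]
tcp_rot: [[0.973, -0.232, 0.001], [-0.232, -0.973, 0.0], [0.001, -0.0, -1.0]]
ft_force: [-1.3, 0.0, 1.2]
opening: 0.082
gripper_force: 78.8
```

Request:
{"api": "move_arm", "payload": {"claw": [0,0,0,0], "dp": [[0,0,0.03],[0,0,0.05],[0,0,0.05],[0,0,0.05]], "spin": [0,0,0,0]}}

```text
clock: 14.23
ee_pos: [0.5261, 0.2417, 0.0799]
tcp_rot: [[0.973, -0.232, 0.002], [-0.232, -0.973, 0.001], [0.002, -0.001, -1.0]]
ft_force: [-2.1, -1.2, 7.8]
opening: 0.083
gripper_force: 80.0
```

Plate contact is at about 10 N. Slide toward the post.

Request:
{"api": "move_arm", "payload": {"claw": [0,0,0,0,0,0], "dp": [[0.1,0,0],[0.2,0,0],[0.3,0,0],[0.4,0,0],[0.5,0,0],[0.5,0,0]], "spin": [0,0,0,0,0,0]}}

```text
clock: 14.73
ee_pos: [0.5387, 0.2389, 0.0799]
tcp_rot: [[0.973, -0.232, 0.003], [-0.232, -0.973, 0.001], [0.003, -0.002, -1.0]]
ft_force: [-0.1, -1.0, 6.3]
opening: 0.083
gripper_force: 79.7
```

Request:
{"api": "move_arm", "payload": {"claw": [0,0,0,0,0], "dp": [[0.05,0,0],[0.1,0,0],[0.15,0,0],[0.2,0,0],[0.2,0,0]], "spin": [0,0,0,0,0]}}

```text
clock: 15.15
ee_pos: [0.5431, 0.2379, 0.0799]
tcp_rot: [[0.973, -0.232, 0.002], [-0.232, -0.973, 0.001], [0.002, -0.002, -1.0]]
ft_force: [-3.1, 0.3, 9.4]
opening: 0.08
gripper_force: 80.0
```

Request:
{"api": "move_arm", "payload": {"claw": [0,0,0,0,0], "dp": [[0.03,0,0],[0.06,0,0],[0.1,0,0],[0.1,0,0],[0.1,0,0]], "spin": [0,0,0,0,0]}}

```text
clock: 15.57
ee_pos: [0.5439, 0.2378, 0.0799]
tcp_rot: [[0.973, -0.232, -0.001], [-0.232, -0.973, 0.001], [-0.001, -0.001, -1.0]]
ft_force: [-9.1, 2.0, 12.0]
opening: 0.084
gripper_force: 80.6
```

Request:
{"api": "move_arm", "payload": {"claw": [0,0,0,0,0], "dp": [[0.03,0,0],[0.06,0,0],[0.08,0,0],[0.08,0,0],[0.08,0,0]], "spin": [0,0,0,0,0]}}

```text
clock: 15.98
ee_pos: [0.5456, 0.2375, 0.0798]
tcp_rot: [[0.973, -0.232, -0.001], [-0.232, -0.973, 0.002], [-0.002, -0.001, -1.0]]
ft_force: [-9.7, 1.9, 12.5]
opening: 0.086
gripper_force: 80.6
```

Request:
{"api": "move_arm", "payload": {"claw": [0,0,0,0,0], "dp": [[0.03,0,0],[0.06,0,0],[0.08,0,0],[0.08,0,0],[0.08,0,0]], "spin": [0,0,0,0,0]}}

```text
clock: 16.4
ee_pos: [0.5463, 0.2374, 0.0799]
tcp_rot: [[0.973, -0.232, -0.004], [-0.232, -0.973, 0.002], [-0.004, -0.001, -1.0]]
ft_force: [-14.7, 3.0, 17.2]
opening: 0.084
gripper_force: 81.2
```

```bash
python3 - <<'E'
from h import *
e=cap('scene')
f=lambda i,x,y,w,h,s:cv2.resize(i[y:y+h,x:x+w],None,fx=s,fy=s,interpolation=cv2.INTER_CUBIC)
cv2.imwrite('pics/z6.png',cv2.cvtColor(f(e['color'],245,125,60,60,10),cv2.COLOR_RGB2BGR))
s=sensors.sense();print(s['ee_pos'],s['tcp_rot'],s['ft_force'],s['torque'])
E
```

```text
[0.54628276 0.23736394 0.07987568] [[ 9.72744432e-01 -2.31845506e-01 -3.99136347e-03]
 [-2.31840105e-01 -9.72752293e-01  1.77282212e-03]
 [-4.29362881e-03 -7.99144717e-04 -9.99990463e-01]] [-13.80050846   3.44544705  15.96611993] [ 0.42161174  2.19929496 -0.05525581]
```

View pics/z6.png

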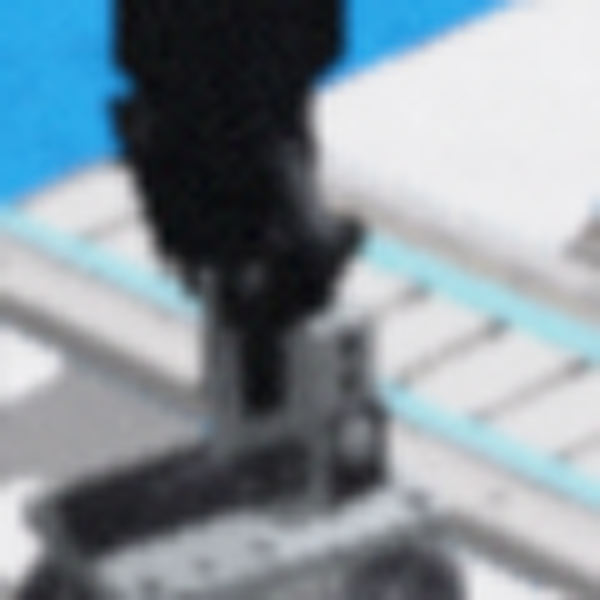

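The square sits on the plate with its blade against the post, which looks upright. One more small push will show whether it is solid.

Request:
{"api": "move_arm", "payload": {"claw": [0,0,0,0], "dp": [[0.03,0,0],[0.06,0,0],[0.06,0,0],[0.06,0,0]], "spin": [0,0,0,0]}}

```text
clock: 16.78
ee_pos: [0.5464, 0.2374, 0.0799]
tcp_rot: [[0.973, -0.232, -0.007], [-0.232, -0.973, 0.002], [-0.007, -0.0, -1.0]]
ft_force: [-20.2, 3.8, 21.7]
opening: 0.083
gripper_force: 81.9
```

Request:
{"api": "move_arm", "payload": {"claw": [0,0,0,0], "dp": [[0.03,0,0],[0.06,0,0],[0.06,0,0],[0.06,0,0]], "spin": [0,0,0,0]}}

```text
clock: 17.12
ee_pos: [0.5465, 0.2373, 0.0799]
tcp_rot: [[0.973, -0.232, -0.01], [-0.232, -0.973, 0.002], [-0.01, 0.0, -1.0]]
ft_force: [-25.8, 4.3, 24.4]
opening: 0.083
gripper_force: 82.6
```

Solid. Ease back to a moderate steady push and hold.

Request:
{"api": "move_arm", "payload": {"claw": [0,0,0,0,0,0,0], "dp": [[-0.04,0,0],[-0.08,0,-0.03],[-0.1,0,-0.05],[-0.1,0,-0.05],[-0.1,0,-0.05],[-0.1,0,-0.05],[-0.1,0,-0.05]], "spin": [0,0,0,0,0,0,0]}}

```text
clock: 17.7
ee_pos: [0.5464, 0.2373, 0.08]
tcp_rot: [[0.973, -0.232, -0.005], [-0.232, -0.973, 0.002], [-0.005, -0.001, -1.0]]
ft_force: [-12.1, 4.5, 9.4]
opening: 0.083
gripper_force: 80.0
```

```bash
python3 - <<'E'
from h import *
e=cap('scene')
f=lambda i,x,y,w,h,s:cv2.resize(i[y:y+h,x:x+w],None,fx=s,fy=s,interpolation=cv2.INTER_CUBIC)
cv2.imwrite('pics/z7.png',cv2.cvtColor(f(e['color'],235,130,75,75,8),cv2.COLOR_RGB2BGR))
s=sensors.sense();print(s['ee_pos'],s['tcp_rot'][:,2],s['ft_force'],s['torque'],s['gripper_force'])
E
```

```text
[0.546392   0.2372844  0.07993568] [-0.00484413  0.00198007 -0.99998631] [-11.57361068   4.23011818  10.13099689] [ 0.7014776   1.94879323 -0.04547246] 79.96677160263062
```

View pics/z7.png

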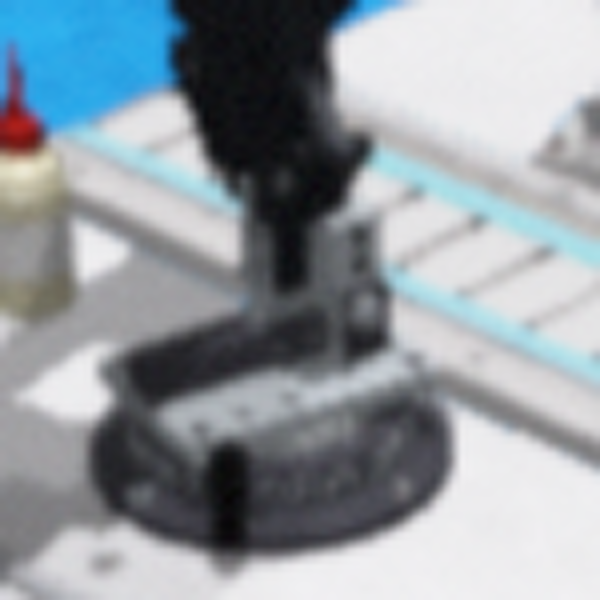

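The stock lies flat, the blade is flush on the upright post, the ring is locked, and the hold is steady at about 12 N and 10 N. Handing in.

```bash
python3 -c "
from h import *
print(ticket.finish_job())"
```

```text
the job is handed in; nothing more can be done
None
```

I turned the clamp ring to its locked stop, pressed the square into the corner with the post pushed upright, and handed the job in while still gripping and pressing at about 10 to 12 N; the hand-in returned no verdict.

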